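Sort the storage tins for the refill shop by weight

TASK

Sort the three coloured storage tins: any that is less than half full goes into the wooden crate for the refill shop, any that is more than half full into the grey plastic pantry caddy. You cannot see the level and the colour says nothing, so heft each one: full it weighs 430 g, empty 70 g, half full 250 g (within 40 g of half, either box will do). Keep the tins upright, set them down gently so that each stands upright on the floor of its box, let go, and do not disturb the mug, timer and tape roll behind.

Things in the scene. Friction and masses are not known exactly. Their poses are not given: they have to be found in the camera images.
- tin_blue: an opaque round blue storage tin with two thin white bands and a closed steel lid (the lid stays on), upright, 105 high; body 54 across, lid (90 to 105 above the base) 57 across. Origin: centre of its underside; z up. Hold it by the body, 60 to 85 above its base. Weighs anything from 70 g (empty) to 430 g (full), drawn anew for each tin each time whatever its colour; only its weight tells
- tin_green: an opaque round green storage tin with two thin white bands and a closed steel lid (the lid stays on), upright, 105 high; body 54 across, lid (90 to 105 above the base) 57 across. Origin: centre of its underside; z up. Hold it by the body, 60 to 85 above its base. Weighs anything from 70 g (empty) to 430 g (full), drawn anew for each tin each time whatever its colour; only its weight tells
- tin_red: an opaque round red storage tin with two thin white bands and a closed steel lid (the lid stays on), upright, 105 high; body 54 across, lid (90 to 105 above the base) 57 across. Origin: centre of its underside; z up. Hold it by the body, 60 to 85 above its base. Weighs anything from 70 g (empty) to 430 g (full), drawn anew for each tin each time whatever its colour; only its weight tells
- caddy: the pantry caddy, grey plastic with a rolled rim: an open-topped box fixed to the worktop, outside 104 along its x, 244 along its y, on 8 high feet; walls 4 thick, their top 55 above the worktop; inner floor 13 above the worktop. Origin: centre of its footprint at worktop level; z up. Takes three tins upright in a row along its y, 82 from centre to centre, one in the middle. It may stand left or right of the tins
- refill_crate: the refill crate, light wooden slats: an open-topped box fixed to the worktop, outside 104 along its x, 244 along its y, on 8 high feet; walls 4 thick, their top 55 above the worktop; inner floor 13 above the worktop. Origin: centre of its footprint at worktop level; z up. Takes three tins upright in a row along its y, 82 from centre to centre, one in the middle. Left or right of the tins. An 8 x 8 post fills each inner corner
- striped_mug: bystander: white mug with green and red stripes, 83 across, 100 high, behind the tins; origin under its middle. Leave it alone
- timer: bystander: round kitchen timer, white over red, 70 across, 62 high, behind the tins; origin under its middle. Leave it alone
- tape: bystander: roll of beige tape lying flat, 93 across, 25 high, behind the tins; origin under its middle. Leave it alone

How it is judged:
At the end, for the whole second after the job is handed in: Every tin stands upright (within 0.12 rad) and still on the floor of a box: those over 290 g in the grey caddy, those under 210 g in the wooden crate, those between in either (((x of tin_blue in the frame of caddy between -0.05 and 0.05 m and y of tin_blue in the frame of caddy between -0.12 and 0.12 m and z of tin_blue in the frame of caddy below 0.023 m and angle between tin_blue's own z axis and vertical below 0.12 rad and linear speed of tin_blue below 0.02 m/s and contact force between tin_blue and caddy above 2.06 N) or (x of tin_blue in the frame of refill_crate between -0.05 and 0.05 m and y of tin_blue in the frame of refill_crate between -0.12 and 0.12 m and z of tin_blue in the frame of refill_crate below 0.023 m and angle between tin_blue's own z axis and vertical below 0.12 rad and linear speed of tin_blue below 0.02 m/s and contact force between tin_blue and refill_crate between 0.3 and 2.845 N)) and ((x of tin_green in the frame of caddy between -0.05 and 0.05 m and y of tin_green in the frame of caddy between -0.12 and 0.12 m and z of tin_green in the frame of caddy below 0.023 m and angle between tin_green's own z axis and vertical below 0.12 rad and linear speed of tin_green below 0.02 m/s and contact force between tin_green and caddy above 2.06 N) or (x of tin_green in the frame of refill_crate between -0.05 and 0.05 m and y of tin_green in the frame of refill_crate between -0.12 and 0.12 m and z of tin_green in the frame of refill_crate below 0.023 m and angle between tin_green's own z axis and vertical below 0.12 rad and linear speed of tin_green below 0.02 m/s and contact force between tin_green and refill_crate between 0.3 and 2.845 N)) and ((x of tin_red in the frame of caddy between -0.05 and 0.05 m and y of tin_red in the frame of caddy between -0.12 and 0.12 m and z of tin_red in the frame of caddy below 0.023 m and angle between tin_red's own z axis and vertical below 0.12 rad and linear speed of tin_red below 0.02 m/s and contact force between tin_red and caddy above 2.06 N) or (x of tin_red in the frame of refill_crate between -0.05 and 0.05 m and y of tin_red in the frame of refill_crate between -0.12 and 0.12 m and z of tin_red in the frame of refill_crate below 0.023 m and angle between tin_red's own z axis and vertical below 0.12 rad and linear speed of tin_red below 0.02 m/s and contact force between tin_red and refill_crate between 0.3 and 2.845 N))); the robot touches nothing.
It fails at once if a tin was tipped over (angle between any of tin_blue, tin_green, tin_red's own z axis and vertical above 0.6 rad).
It fails at once if a tin was dropped or rammed into a bin (over 60 N) (contact force between any of tin_blue, tin_green, tin_red and caddy above 60 N or contact force between any of tin_blue, tin_green, tin_red and refill_crate above 60 N).
It fails at once if the mug, timer or tape roll was shifted by more than 30 mm (distance of any of striped_mug, timer, tape from where it was at the start of the episode above 0.03 m).
It also fails if it takes over 69 s, if anything falls off the work surface, if the arm or the gripper's body presses on something with over 40 N, if the wrist force passes 120 N, or if a joint passes its speed limit or range.

ROBOT

A 6-joint arm with a two-finger parallel gripper is mounted at the origin on a cart in front of the work surface, level with it; the furniture and walls round the work are solid. World frame = base frame: x ahead of the robot, y to its left, z up, the work surface at z = 0. Lengths are in m, angles in rad, forces in N, time in s.
With the tool pointing down it reaches from about 0.3 to 0.875 m from the base axis. Payload 6.4 kg.
Tool frame: the origin (TCP) lies at the centre of the arm's flange, where the gripper is bolted on; the fingertips stand 173 mm ahead of it and the grasp point (between the pads) lies 155 mm ahead of it; z points along the fingers, x is the direction in which the jaws open and shut, and the axes are right-handed (so a half turn about z gives the same grasp; the last joint's range is limited). The gripper opens to 85 mm and grips with 20 to 120 N. Pads are 22 mm wide; open, the fingers measure 114 mm over their backs; the gripper's body (76 mm by 85 mm) begins 54 mm behind the grasp point. The pads swing forward as they close: fully open they stand 13 mm farther back than shut.
Start: joints at [1.102, 0.181, 1.607, -0, 1.354, -0.206], TCP at [0.149, 0.555, 0.405] pointing down, gripper open.
Joint ranges: [-2.99, 2.99], [-0.89, 2.07], [0.3, 2.58], [-1.14, 4.28], [0, 2.63], [-3.12, 3.12]. Speed limits (rad/s): [2.57, 2.57, 3.01, 3.14, 3.14, 3.14].

INTERFACE

Orientations are given as a unit quaternion [w, x, y, z].
In Python, from bench import ctrl gives the robot as it stands. The module is installed in compiled form; this text tells all that it offers.
- The arm moves only by the tool move_arm, never from a script. Its argument "moves" is a list of rows, each an object of numbers: "gripper": the opening in per cent of the stroke, from 0 (shut) to 100 (fully open); "x", "y", "z": the shift along the tool's x, y, z in cm; "roll": the turn about the tool's z in degrees. In form: [{"gripper": .., "x": .., "y": .., "z": .., "roll": ..}, ...]. A call has 1 to 5 rows; each row shifts and turns the commanded pose from where the row before left it, along the tool's axes as they then stand; what a row does not reach is not made up. A row lasts 1/8 s, in which the tool goes at most 62.5 mm and 10.7 degrees, less where a joint would pass 70% of its speed; a pose out of reach is approached as far as the arm can. A call is refused whole if a number of a shift passes 6.25 or a number of a turn 10.7, either way. A call with a gripper value outside its range is refused whole. The fingers move at their own pace and stop on an object; the grip force is fixed at half the most. Time passes only in rows, so rows that do not move let the fingers close. It gives the time, the measured TCP pose, the force and the opening at its end, in the units of the state.
- ctrl.get_obs(): the state, without advancing time (a new reading comes with each control period).
- ctrl.camera(name): name is "side" or "top"; returns a dict with "img" (384x512x3 uint8, red, green, blue), "fx", "fy", "cx", "cy" (pixels), "world_from_camera" (4x4, takes a point from camera to world coordinates). Camera axes: x right, y up, looking along -z (the intrinsics and any distortion apply to the point x, -y, -z); pixel columns grow to the right and rows downward; lengths in m; the calibration is good to about 2 mm. A picture is of the moment at which its call begins. There is no depth.
- ctrl.hand_in(): hands the job in, once; it reports no verdict.
The state is a dict: "time_s": time; "q": joint angles; "dq": joint speeds; "joint_efforts": joint torques, N m; "eef_pos": TCP position; "eef_rot": TCP orientation; "wrist_force": force on the tool from outside, world axes, zero at the start; "torque": the same for the moment, N m; "opening": opening from 0.0 (shut) to 1.0 (fully open).
Only numpy, scipy, OpenCV 4.12 (cv2) and the standard library are available. Lean on these libraries where they do the work, as an engineer would, in place of code of your own. Each camera call takes 0.05 s, during which the arm holds its last target. There are 200 camera calls.

## Working session

There is one attempt and no reset: what is moved stays moved. The work goes in short steps, Python scripts to look and compute and a tool call to move; the robot and the scene stay as the last step left them, time stands still between calls to the robot, and variables do not carry over. Pictures are saved under pics/ and viewed, about 8 in all and at most 12, crops included, and the job is handed in when it is done.

Besides the shell and the picture viewer there is one more tool, called after "Request:" by a JSON object that holds its "api" and its "payload". move_arm: Moves the arm, as the interface text tells. Its arguments: {"type":"object","properties":{"moves":{"type":"array","items":{"type":"object","properties":{"gripper":{"type":"number"},"x":{"type":"number"},"y":{"type":"number"},"z":{"type":"number"},"roll":{"type":"number"}}}}},"required":["moves"]}

```bash
mkdir -p pics
cat > h.py <<'E'
from bench import ctrl
import cv2, numpy as np
def snap(name,fn):
    c=ctrl.camera(name); cv2.imwrite('pics/'+fn,cv2.cvtColor(c['img'],cv2.COLOR_RGB2BGR)); return c
def ray(c,u,v,z):
    T=np.array(c['world_from_camera']); d=T[:3,:3]@np.array([(u-c['cx'])/c['fx'],-(v-c['cy'])/c['fy'],-1]); o=T[:3,3]
    return (o+d*(z-o[2])/d[2]).round(4)
def proj(c,p):
    T=np.linalg.inv(np.array(c['world_from_camera'])); q=T[:3,:3]@np.array(p)+T[:3,3]
    return (c['cx']+c['fx']*q[0]/-q[2], c['cy']-c['fy']*q[1]/-q[2])
E
python3 - <<'E'
from h import *
import pickle
for n in('top','side'):
    c=snap(n,n+'0.png'); pickle.dump(c,open(n+'.pkl','wb'))
    print([k for k in c],c['fx'],c['cx'],c['cy'],np.array(c['world_from_camera']).round(3).tolist())
print(ctrl.get_obs())
E
```

```text
['img', 'fx', 'fy', 'cx', 'cy', 'world_from_camera'] 454.9097834033121 253.75608606028572 199.15161367327954 [[-0.025, 0.998, -0.059, 0.489], [-0.999, -0.024, 0.022, 0.018], [0.02, 0.06, 0.998, 1.194], [0.0, 0.0, 0.0, 1.0]]
['img', 'fx', 'fy', 'cx', 'cy', 'world_from_camera'] 390.5671113215074 256.45666587487733 190.8910096508781 [[0.017, 0.884, -0.467, 0.049], [-1.0, 0.01, -0.018, -0.025], [-0.011, 0.467, 0.884, 1.001], [0.0, 0.0, 0.0, 1.0]]
{'time_s': 0.1, 'q': array([ 1.10167276e+00,  1.81462183e-01,  1.60787571e+00, -3.59226889e-06,
        1.35380400e+00, -2.06301139e-01]), 'dq': array([ 0.00149524, -0.00154005, -0.00151124,  0.00036221,  0.00220496,
       -0.00098598]), 'joint_efforts': array([-3.48931917e-04, -4.45881772e+01, -3.52237308e+01, -3.19380415e-04,
        4.12851557e-03,  2.42316997e-05]), 'eef_pos': array([0.14927259, 0.55506034, 0.40389221]), 'eef_rot': array([ 3.36898492e-04,  7.93664157e-01,  6.08355658e-01, -6.97522339e-04]), 'wrist_force': array([-0.00455128, -0.67895599, -0.1471212 ]), 'torque': array([-0.06852063, -0.00347643, -0.05722889]), 'opening': 0.9995977462607277}
```

View pics/top0.png

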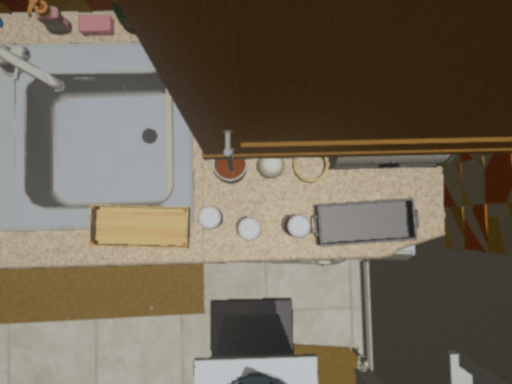

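View pics/side0.png

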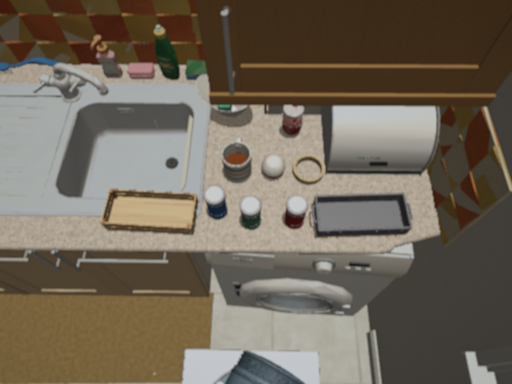

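Run:
```python
from h import *
import pickle
t=pickle.load(open('top.pkl','rb'));s=pickle.load(open('side.pkl','rb'))
a=cv2.resize(t['img'][195:255,80:430],None,fx=2.28,fy=2.28,interpolation=3)
b=cv2.resize(s['img'][175:240,95:445],None,fx=2.28,fy=2.28,interpolation=3)
cv2.imwrite('pics/crop.png',cv2.cvtColor(np.vstack([a,b]),cv2.COLOR_RGB2BGR)); print(a.shape)
print([proj(t,p) for p in ([0,0,0],[.149,.555,.4],[.6,0,.5],[.6,0,.6])])
for n,u,v in(('b',210,216),('g',249,229),('r',298,225)):print(n,ray(t,u,v,.105))
for n,u,v in(('b',215,194.5),('g',250.5,205),('r',296.5,205)):print(n,ray(s,u,v,.105))
for u,v in((92,206),(188,207),(187,247),(91,245),(316,205),(412,199.5),(415,238),(319,244)):print(ray(t,u,v,.055))
```

```text
(137, 798, 3)
[(np.float64(256.267249984195), np.float64(417.80320244161214)), (np.float64(-71.72937564949274), np.float64(438.11032361169737)), (np.float64(254.71459377366799), np.float64(153.65706533711523)), (np.float64(256.407271177775), np.float64(141.53206447296125))]
b [0.5157 0.1001 0.105 ]
g [0.4824 0.0078 0.105 ]
r [ 0.489  -0.1097  0.105 ]
b [0.5105 0.1004 0.105 ]
g [0.4815 0.0078 0.105 ]
r [ 0.4829 -0.1093  0.105 ]
[0.5491 0.3964 0.055 ]
[0.5408 0.1583 0.055 ]
[0.4414 0.1624 0.055 ]
[0.4525 0.3992 0.055 ]
[ 0.5381 -0.1625  0.055 ]
[ 0.5461 -0.4061  0.055 ]
[ 0.4491 -0.4092  0.055 ]
[ 0.4403 -0.1667  0.055 ]
```

View pics/crop.png

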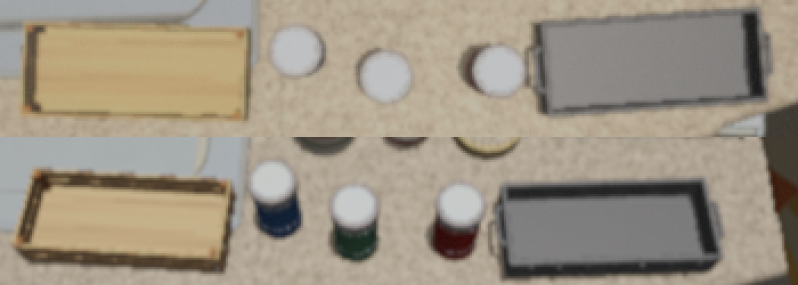

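Request:
{"api": "move_arm", "payload": {"moves": [{"roll":10.7,"gripper":100},{"roll":10.7},{"roll":10.7},{"roll":10.7},{"roll":10.7}]}}

```text
validation failed for argument at $.mo...
```

Request:
{"api": "move_arm", "payload": {"moves": [{"roll":10.7},{"roll":10.7},{"x":3.6,"y":4.5},{"x":3.6,"y":4.5},{"x":3.6,"y":4.5}]}}

```text
validation failed for argument at $.mo...
```

Run:
```python
from h import *
import pickle
t=pickle.load(open('top.pkl','rb'));s=pickle.load(open('side.pkl','rb'))
for n,u,v in(('b',210.3,216.9),('g',249.3,228.3),('r',298.4,225.7)):print(n,ray(t,u,v,.105))
for n,u,v in(('b',214.7,196),('g',250.7,205.7),('r',296.8,205.7)):print(n,ray(s,u,v,.105))
for L in(((90.5,206.8),(188.8,206.8),(186.6,246.8),(90.1,244.1)),((313.8,204.6),(414.2,199.4),(416,236.7),(318.2,244.6))):
  P=[ray(t,*p,.055) for p in L];print(np.array(P).tolist(),np.mean(P,0))
print(ray(t,230,168,.1))
o=ctrl.get_obs();print(o['time_s'],o['eef_pos'],o['eef_rot'],o['q'],o['wrist_force'])
```

```text
b [0.5136 0.0995 0.105 ]
g [0.4841 0.007  0.105 ]
r [ 0.4873 -0.1106  0.105 ]
b [0.5062 0.1009 0.105 ]
g [0.4795 0.0072 0.105 ]
r [ 0.4809 -0.11    0.105 ]
[[0.5472, 0.4001, 0.055], [0.5412, 0.1563, 0.055], [0.4419, 0.1634, 0.055], [0.4548, 0.4014, 0.055]] [0.496275 0.2803   0.055   ]
[[0.5392, -0.157, 0.055], [0.5462, -0.4117, 0.055], [0.4522, -0.4119, 0.055], [0.4389, -0.1647, 0.055]] [ 0.494125 -0.286325  0.055   ]
[0.6306 0.0501 0.1   ]
0.1 [0.14927259 0.55506034 0.40389221] [ 3.36898492e-04  7.93664157e-01  6.08355658e-01 -6.97522339e-04] [ 1.10167276e+00  1.81462183e-01  1.60787571e+00 -3.59226889e-06
  1.35380400e+00 -2.06301139e-01] [-0.00455128 -0.67895599 -0.1471212 ]
```

Request:
{"api": "move_arm", "payload": {"moves": [{"gripper":100,"x":0,"y":0,"z":0,"roll":10.7},{"gripper":100,"x":0,"y":0,"z":0,"roll":10.7},{"gripper":100,"x":0,"y":0,"z":0,"roll":10.7},{"gripper":100,"x":0,"y":0,"z":0,"roll":10.7},{"gripper":100,"x":0,"y":0,"z":0,"roll":10.7}]}}

```text
time_s: 0.72
eef_pos: [0.1493, 0.5551, 0.4041]
eef_rot: [0.0, 0.983, 0.183, -0.0]
wrist_force: [0.9, -0.5, 0.4]
opening: 1.001
```

Request:
{"api": "move_arm", "payload": {"moves": [{"gripper":100,"x":0,"y":0,"z":0,"roll":10.7},{"gripper":100,"x":0,"y":0,"z":0,"roll":10.7},{"gripper":100,"x":3.6,"y":4.5,"z":0,"roll":0},{"gripper":100,"x":3.6,"y":4.5,"z":0,"roll":0},{"gripper":100,"x":3.6,"y":4.5,"z":0,"roll":0}]}}

```text
time_s: 1.35
eef_pos: [0.258, 0.4189, 0.4043]
eef_rot: [0.0, 1.0, 0.001, -0.0]
wrist_force: [1.7, 0.5, -0.2]
opening: 0.996
```

Request:
{"api": "move_arm", "payload": {"moves": [{"gripper":100,"x":3.6,"y":4.5,"z":0,"roll":0},{"gripper":100,"x":3.6,"y":4.5,"z":0,"roll":0},{"gripper":100,"x":3.6,"y":4.5,"z":0,"roll":0},{"gripper":100,"x":3.6,"y":4.5,"z":0,"roll":0},{"gripper":100,"x":3.6,"y":4.5,"z":0,"roll":0}]}}

```text
time_s: 1.98
eef_pos: [0.4384, 0.1938, 0.4046]
eef_rot: [-0.0, 1.0, 0.0, -0.0]
wrist_force: [0.4, 0.4, 0.9]
opening: 1.002
```

Request:
{"api": "move_arm", "payload": {"moves": [{"gripper":100,"x":3.6,"y":4.5,"z":0,"roll":0},{"gripper":100,"x":3.6,"y":4.9,"z":0,"roll":0},{"gripper":100,"x":0,"y":0,"z":3,"roll":0},{"gripper":100,"x":0,"y":0,"z":3,"roll":0},{"gripper":100,"x":0,"y":0,"z":0,"roll":0}]}}

```text
time_s: 2.6
eef_pos: [0.5086, 0.1013, 0.342]
eef_rot: [-0.0, 1.0, 0.0, -0.003]
wrist_force: [-0.5, -0.1, 0.2]
opening: 1.001
```

Run:
```python
from h import *
t=snap('top','t1.png');s=snap('side','s1.png')
a=cv2.resize(t['img'][140:260,130:330],None,fx=2,fy=2);b=cv2.resize(s['img'][120:240,130:330],None,fx=2,fy=2)
cv2.imwrite('pics/c1.png',cv2.cvtColor(np.hstack([a,b]),cv2.COLOR_RGB2BGR))
o=ctrl.get_obs();print(o['eef_pos'],o['wrist_force'],o['joint_efforts'])
```

```text
[0.50982875 0.10165712 0.34519707] [-0.21158126  0.38196473 -0.22704435] [-1.79401883e-01 -3.78197050e+01 -3.16422808e+01 -1.04522874e-02
  3.95175582e-02 -3.81632219e-05]
```

View pics/c1.png

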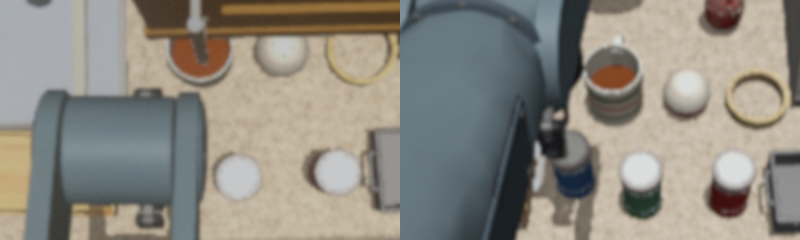

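Request:
{"api": "move_arm", "payload": {"moves": [{"gripper":100,"x":0,"y":0,"z":3,"roll":0},{"gripper":100,"x":0,"y":0,"z":3,"roll":0},{"gripper":100,"x":0,"y":0,"z":3,"roll":0},{"gripper":100,"x":0,"y":0,"z":2.8,"roll":0},{"gripper":100,"x":0,"y":0,"z":0,"roll":0}]}}

```text
time_s: 3.32
eef_pos: [0.5094, 0.1018, 0.2263]
eef_rot: [-0.0, 1.0, 0.001, -0.001]
wrist_force: [0.9, 0.3, 0.4]
opening: 0.995
```

```bash
cat >> h.py <<'E'
def heft(n=12):
    F=[]
    for i in range(n):
        ctrl.camera('side'); o=ctrl.get_obs(); F.append(np.r_[o['wrist_force'],o['joint_efforts'][1:3],o['eef_pos'],o['opening']])
    F=np.array(F); print(o['time_s'],F.mean(0).round(3),F.std(0).round(3)[:5])
E
python3 -c "
from h import *
heft(8)
s=ctrl.camera('side');b=cv2.resize(s['img'][120:240,130:330],None,fx=3,fy=3)
cv2.imwrite('pics/c2.png',cv2.cvtColor(b,cv2.COLOR_RGB2BGR))"
```

```text
3.725 [  0.361  -0.147   0.229 -42.078 -27.107   0.51    0.102   0.228   1.001] [0.287 0.587 0.725 0.555 0.472]
```

View pics/c2.png

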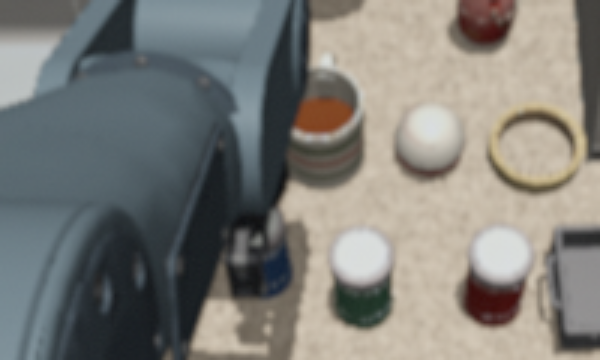

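Request:
{"api": "move_arm", "payload": {"moves": [{"gripper":0,"x":0,"y":0,"z":0,"roll":0},{"gripper":0,"x":0,"y":0,"z":0,"roll":0},{"gripper":0,"x":0,"y":0,"z":0,"roll":0},{"gripper":0,"x":0,"y":0,"z":0,"roll":0},{"gripper":0,"x":0,"y":0,"z":0,"roll":0}]}}

```text
time_s: 4.4
eef_pos: [0.5103, 0.1015, 0.2272]
eef_rot: [0.0, 1.0, 0.0, 0.001]
wrist_force: [3.3, -0.1, 4.9]
opening: 0.638
```

Request:
{"api": "move_arm", "payload": {"moves": [{"gripper":0,"x":0,"y":0,"z":-1.5,"roll":0},{"gripper":0,"x":0,"y":0,"z":-2.5,"roll":0},{"gripper":0,"x":0,"y":0,"z":-3,"roll":0},{"gripper":0,"x":0,"y":0,"z":-2,"roll":0},{"gripper":0,"x":0,"y":0,"z":0,"roll":0}]}}

```text
time_s: 5.03
eef_pos: [0.5096, 0.1016, 0.3178]
eef_rot: [0.0, 1.0, 0.0, 0.001]
wrist_force: [0.3, -0.3, -4.6]
opening: 0.641
```

```bash
python3 -c "
from h import *
heft(24)"
```

```text
6.225 [ 7.9000e-02 -2.5000e-02 -4.1610e+00 -4.2075e+01 -3.3612e+01  5.0900e-01
  1.0200e-01  3.1600e-01  6.3900e-01] [0.657 0.313 0.529 0.378 0.328]
```

Request:
{"api": "move_arm", "payload": {"moves": [{"gripper":0,"x":0,"y":0,"z":-4,"roll":0},{"gripper":0,"x":0,"y":2,"z":-4,"roll":0},{"gripper":0,"x":-0.2,"y":4,"z":0,"roll":0},{"gripper":0,"x":-0.2,"y":5,"z":0,"roll":0},{"gripper":0,"x":-0.2,"y":5,"z":0,"roll":0}]}}

```text
time_s: 6.85
eef_pos: [0.5035, -0.0597, 0.3969]
eef_rot: [0.0, 1.0, 0.001, 0.0]
wrist_force: [1.5, -0.2, -3.6]
opening: 0.637
```

Request:
{"api": "move_arm", "payload": {"moves": [{"gripper":0,"x":-0.2,"y":5,"z":0,"roll":0},{"gripper":0,"x":-0.2,"y":5,"z":0,"roll":0},{"gripper":0,"x":-0.2,"y":5,"z":0,"roll":0},{"gripper":0,"x":-0.2,"y":5,"z":0,"roll":0},{"gripper":0,"x":0,"y":5,"z":0,"roll":0}]}}

```text
time_s: 7.48
eef_pos: [0.4956, -0.3101, 0.3966]
eef_rot: [-0.0, 1.0, 0.0, 0.0]
wrist_force: [0.7, -0.3, -3.4]
opening: 0.643
```

Request:
{"api": "move_arm", "payload": {"moves": [{"gripper":0,"x":0,"y":4,"z":0,"roll":0},{"gripper":0,"x":0,"y":2,"z":0,"roll":0},{"gripper":0,"x":0,"y":0,"z":4,"roll":0},{"gripper":0,"x":0,"y":0,"z":3,"roll":0},{"gripper":0,"x":0,"y":0,"z":0,"roll":0}]}}

```text
time_s: 8.1
eef_pos: [0.4954, -0.367, 0.3235]
eef_rot: [-0.003, 1.0, 0.001, -0.002]
wrist_force: [-0.8, 0.3, -3.2]
opening: 0.635
```

Run:
```python
from h import *
t=snap('top','t3.png');s=snap('side','s3.png')
a=cv2.resize(t['img'][150:260,240:440],None,fx=2,fy=2);b=cv2.resize(s['img'][150:260,240:440],None,fx=2,fy=2)
cv2.imwrite('pics/c3.png',cv2.cvtColor(np.hstack([a,b]),cv2.COLOR_RGB2BGR))
o=ctrl.get_obs();print(o['eef_pos'],o['wrist_force'],o['opening'])
```

```text
[ 0.49647218 -0.36819863  0.32754916] [-0.23361752  0.1104025  -3.47299736] 0.6390087977365538
```

View pics/c3.png

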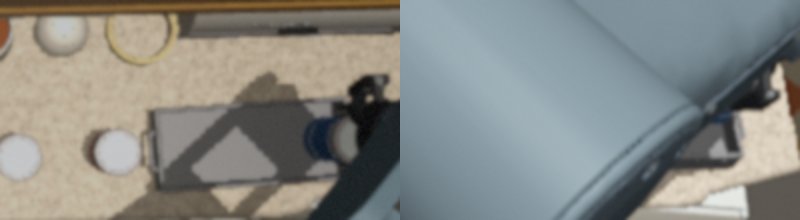

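Request:
{"api": "move_arm", "payload": {"moves": [{"gripper":0,"x":0,"y":0,"z":3,"roll":0},{"gripper":0,"x":0,"y":0,"z":3,"roll":0},{"gripper":0,"x":0,"y":0,"z":1.5,"roll":0},{"gripper":0,"x":0,"y":0,"z":0.6,"roll":0},{"gripper":0,"x":0,"y":0,"z":0,"roll":0}]}}

```text
time_s: 8.82
eef_pos: [0.4965, -0.3687, 0.2467]
eef_rot: [0.0, 1.0, 0.0, 0.0]
wrist_force: [0.3, 0.1, -3.7]
opening: 0.64
```

Request:
{"api": "move_arm", "payload": {"moves": [{"gripper":0,"x":0,"y":0,"z":0.2,"roll":0},{"gripper":0,"x":0,"y":0,"z":0.2,"roll":0},{"gripper":0,"x":0,"y":0,"z":0.1,"roll":0},{"gripper":0,"x":0,"y":0,"z":0.1,"roll":0},{"gripper":0,"x":0,"y":0,"z":0,"roll":0}]}}

```text
time_s: 9.45
eef_pos: [0.4962, -0.3686, 0.2402]
eef_rot: [0.0, 1.0, 0.0, 0.0]
wrist_force: [-1.1, 0.5, 0.3]
opening: 0.643
```

Request:
{"api": "move_arm", "payload": {"moves": [{"gripper":90,"x":0,"y":0,"z":0,"roll":0},{"gripper":90,"x":0,"y":0,"z":0,"roll":0},{"gripper":90,"x":0,"y":0,"z":0,"roll":0},{"gripper":90,"x":0,"y":0,"z":-2,"roll":0},{"gripper":90,"x":0,"y":0,"z":-4,"roll":0}]}}

```text
time_s: 10.07
eef_pos: [0.4956, -0.368, 0.2997]
eef_rot: [-0.001, 1.0, 0.0, -0.001]
wrist_force: [0.0, -0.7, 0.1]
opening: 0.898
```

Request:
{"api": "move_arm", "payload": {"moves": [{"gripper":100,"x":0,"y":0,"z":-5,"roll":0},{"gripper":100,"x":0,"y":-3,"z":-3,"roll":0},{"gripper":100,"x":0,"y":-5,"z":0,"roll":0},{"gripper":100,"x":-0.2,"y":-5,"z":0,"roll":0},{"gripper":100,"x":-0.2,"y":-5,"z":0,"roll":0}]}}

```text
time_s: 10.7
eef_pos: [0.4917, -0.187, 0.3815]
eef_rot: [0.001, 1.0, 0.0, 0.001]
wrist_force: [-0.2, 0.5, 0.3]
opening: 1.001
```

Request:
{"api": "move_arm", "payload": {"moves": [{"gripper":100,"x":-0.3,"y":-5,"z":0,"roll":0},{"gripper":100,"x":-0.3,"y":-2.8,"z":0,"roll":0},{"gripper":100,"x":-0.2,"y":0,"z":0,"roll":0},{"gripper":100,"x":0,"y":0,"z":3,"roll":0},{"gripper":100,"x":0,"y":0,"z":3,"roll":0}]}}

```text
time_s: 11.32
eef_pos: [0.4843, -0.1116, 0.3205]
eef_rot: [0.001, 1.0, 0.0, 0.001]
wrist_force: [1.2, -0.4, 0.2]
opening: 0.996
```

Run:
```python
from h import *
heft(8)
t=snap('top','t4.png');s=snap('side','s4.png')
a=cv2.resize(t['img'][150:260,240:440],None,fx=2,fy=2);b=cv2.resize(s['img'][150:260,240:440],None,fx=2,fy=2)
cv2.imwrite('pics/c4.png',cv2.cvtColor(np.hstack([a,b]),cv2.COLOR_RGB2BGR))
```

```text
11.725 [ -0.489   0.269  -0.224 -37.671 -32.474   0.484  -0.111   0.32    0.999] [1.087 0.402 1.391 3.287 3.239]
```

View pics/c4.png

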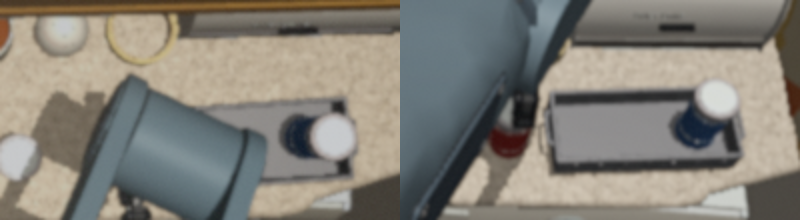

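Request:
{"api": "move_arm", "payload": {"moves": [{"gripper":100,"x":0,"y":0,"z":3,"roll":0},{"gripper":100,"x":0,"y":0,"z":3,"roll":0},{"gripper":100,"x":0,"y":0,"z":2.3,"roll":0},{"gripper":100,"x":0,"y":0,"z":1,"roll":0},{"gripper":100,"x":0,"y":0,"z":0,"roll":0}]}}

```text
time_s: 12.45
eef_pos: [0.4839, -0.1104, 0.2266]
eef_rot: [-0.0, 1.0, 0.0, -0.0]
wrist_force: [-0.5, 0.6, -0.5]
opening: 1.004
```

Request:
{"api": "move_arm", "payload": {"moves": [{"gripper":0,"x":0,"y":0,"z":0,"roll":0},{"gripper":0,"x":0,"y":0,"z":0,"roll":0},{"gripper":0,"x":0,"y":0,"z":0,"roll":0},{"gripper":0,"x":0,"y":0,"z":0,"roll":0},{"gripper":0,"x":0,"y":0,"z":0,"roll":0}]}}

```text
time_s: 13.08
eef_pos: [0.4847, -0.1108, 0.2281]
eef_rot: [0.001, 1.0, 0.0, 0.001]
wrist_force: [1.3, 0.4, 6.4]
opening: 0.637
```

Request:
{"api": "move_arm", "payload": {"moves": [{"gripper":0,"x":0,"y":0,"z":-1.5,"roll":0},{"gripper":0,"x":0,"y":0,"z":-2.5,"roll":0},{"gripper":0,"x":0,"y":0,"z":-3,"roll":0},{"gripper":0,"x":0,"y":0,"z":-2,"roll":0},{"gripper":0,"x":0,"y":0,"z":0,"roll":0}]}}

```text
time_s: 13.7
eef_pos: [0.4843, -0.1107, 0.3188]
eef_rot: [0.001, 1.0, 0.0, 0.002]
wrist_force: [-0.2, 0.6, -2.2]
opening: 0.641
```

```bash
python3 -c "
from h import *
heft(24)"
```

```text
14.9 [ -0.097  -0.202  -1.891 -38.109 -32.468   0.484  -0.11    0.316   0.639] [0.454 0.517 0.406 0.358 0.325]
```

Request:
{"api": "move_arm", "payload": {"moves": [{"gripper":0,"x":0,"y":0,"z":-4,"roll":0},{"gripper":0,"x":0,"y":-2,"z":-4,"roll":0},{"gripper":0,"x":0.2,"y":-4,"z":0,"roll":0},{"gripper":0,"x":0.2,"y":-5,"z":0,"roll":0},{"gripper":0,"x":0.2,"y":-5,"z":0,"roll":0}]}}

```text
time_s: 15.52
eef_pos: [0.4896, 0.0508, 0.397]
eef_rot: [0.0, 1.0, -0.0, 0.0]
wrist_force: [0.5, -0.8, -1.3]
opening: 0.64
```

Request:
{"api": "move_arm", "payload": {"moves": [{"gripper":0,"x":0.2,"y":-5,"z":0,"roll":0},{"gripper":0,"x":0.2,"y":-5,"z":0,"roll":0},{"gripper":0,"x":0.2,"y":-5,"z":0,"roll":0},{"gripper":0,"x":0.2,"y":-5,"z":0,"roll":0},{"gripper":0,"x":0.1,"y":-5,"z":0,"roll":0}]}}

```text
time_s: 16.15
eef_pos: [0.4984, 0.3012, 0.3967]
eef_rot: [0.0, 1.0, 0.0, 0.0]
wrist_force: [1.0, -0.3, -1.3]
opening: 0.642
```

Request:
{"api": "move_arm", "payload": {"moves": [{"gripper":0,"x":0,"y":-4,"z":0,"roll":0},{"gripper":0,"x":0,"y":-2,"z":0,"roll":0},{"gripper":0,"x":0,"y":0,"z":4,"roll":0},{"gripper":0,"x":0,"y":0,"z":3,"roll":0},{"gripper":0,"x":0,"y":0,"z":0,"roll":0}]}}

```text
time_s: 16.77
eef_pos: [0.4976, 0.3585, 0.3237]
eef_rot: [0.001, 1.0, 0.0, -0.003]
wrist_force: [0.3, -0.3, -1.9]
opening: 0.64
```

Run:
```python
from h import *
t=snap('top','t5.png');s=snap('side','s5.png')
a=cv2.resize(t['img'][150:260,70:270],None,fx=2,fy=2);b=cv2.resize(s['img'][150:260,70:270],None,fx=2,fy=2)
cv2.imwrite('pics/c5.png',cv2.cvtColor(np.hstack([a,b]),cv2.COLOR_RGB2BGR))
o=ctrl.get_obs();print(o['eef_pos'],o['wrist_force'],o['opening'])
```

```text
[0.49900744 0.35923982 0.32752684] [ 0.66575167  0.34877151 -1.32094344] 0.6397435209183125
```

View pics/c5.png

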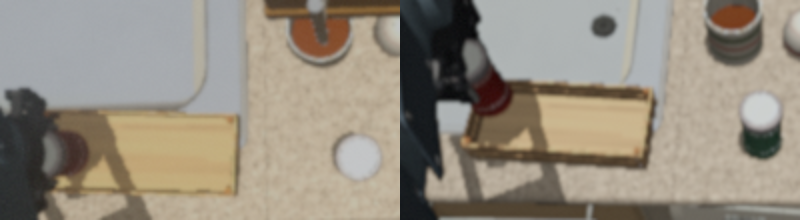

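Request:
{"api": "move_arm", "payload": {"moves": [{"gripper":0,"x":0,"y":0,"z":3,"roll":0},{"gripper":0,"x":0,"y":0,"z":3,"roll":0},{"gripper":0,"x":0,"y":0,"z":1.5,"roll":0},{"gripper":0,"x":0,"y":0,"z":0.6,"roll":0},{"gripper":0,"x":0,"y":0,"z":0,"roll":0}]}}

```text
time_s: 17.5
eef_pos: [0.499, 0.3597, 0.2466]
eef_rot: [-0.0, 1.0, 0.0, 0.001]
wrist_force: [0.4, 0.1, -1.7]
opening: 0.646
```

Request:
{"api": "move_arm", "payload": {"moves": [{"gripper":0,"x":0,"y":0,"z":0.2,"roll":0},{"gripper":0,"x":0,"y":0,"z":0.2,"roll":0},{"gripper":0,"x":0,"y":0,"z":0.1,"roll":0},{"gripper":0,"x":0,"y":0,"z":0.1,"roll":0},{"gripper":0,"x":0,"y":0,"z":0,"roll":0}]}}

```text
time_s: 18.12
eef_pos: [0.4988, 0.3598, 0.2411]
eef_rot: [-0.0, 1.0, 0.0, 0.0]
wrist_force: [-2.7, -0.8, 6.9]
opening: 0.64
```

Request:
{"api": "move_arm", "payload": {"moves": [{"gripper":90,"x":0,"y":0,"z":0,"roll":0},{"gripper":90,"x":0,"y":0,"z":0,"roll":0},{"gripper":90,"x":0,"y":0,"z":0,"roll":0},{"gripper":90,"x":0,"y":0,"z":-2,"roll":0},{"gripper":90,"x":0,"y":0,"z":-4,"roll":0}]}}

```text
time_s: 18.75
eef_pos: [0.498, 0.3592, 0.2996]
eef_rot: [0.001, 1.0, 0.0, -0.002]
wrist_force: [0.1, 1.1, -0.2]
opening: 0.9
```

Request:
{"api": "move_arm", "payload": {"moves": [{"gripper":100,"x":0,"y":0,"z":-5,"roll":0},{"gripper":100,"x":0,"y":3,"z":-3,"roll":0},{"gripper":100,"x":-0.3,"y":5,"z":0,"roll":0},{"gripper":100,"x":-0.3,"y":5,"z":0,"roll":0},{"gripper":100,"x":-0.3,"y":5,"z":0,"roll":0}]}}

```text
time_s: 19.38
eef_pos: [0.4894, 0.1782, 0.3815]
eef_rot: [-0.0, 1.0, 0.001, 0.001]
wrist_force: [0.8, -0.6, -0.6]
opening: 1.004
```

Request:
{"api": "move_arm", "payload": {"moves": [{"gripper":100,"x":-0.3,"y":5,"z":0,"roll":0},{"gripper":100,"x":-0.3,"y":5,"z":0,"roll":0},{"gripper":100,"x":-0.2,"y":5,"z":0,"roll":0},{"gripper":100,"x":0,"y":2.3,"z":3,"roll":0},{"gripper":100,"x":0,"y":0,"z":3,"roll":0}]}}

```text
time_s: 20.0
eef_pos: [0.4822, 0.0046, 0.321]
eef_rot: [0.001, 1.0, -0.001, 0.002]
wrist_force: [1.2, 0.6, -0.7]
opening: 1.003
```

Run:
```python
from h import *
heft(4)
t=snap('top','t6.png');s=snap('side','s6.png')
a=cv2.resize(t['img'][150:260,80:280],None,fx=2,fy=2);b=cv2.resize(s['img'][150:260,80:280],None,fx=2,fy=2)
cv2.imwrite('pics/c6.png',cv2.cvtColor(np.hstack([a,b]),cv2.COLOR_RGB2BGR))
```

```text
20.2 [-6.9000e-01  1.1800e-01 -3.8400e-01 -3.6847e+01 -3.3589e+01  4.8100e-01
  6.0000e-03  3.1900e-01  1.0000e+00] [1.018 0.142 1.612 4.114 4.285]
```

View pics/c6.png

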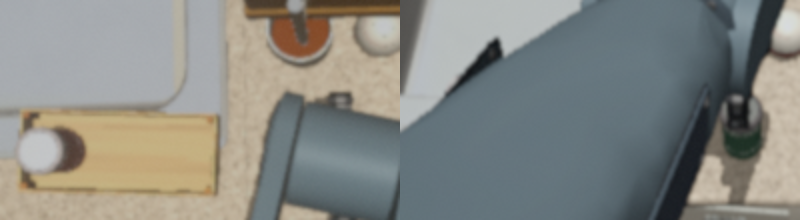

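Request:
{"api": "move_arm", "payload": {"moves": [{"gripper":100,"x":0,"y":0,"z":3,"roll":0},{"gripper":100,"x":0,"y":0,"z":3,"roll":0},{"gripper":100,"x":0,"y":0,"z":2.3,"roll":0},{"gripper":100,"x":0,"y":0,"z":1,"roll":0},{"gripper":100,"x":0,"y":0,"z":0,"roll":0}]}}

```text
time_s: 20.92
eef_pos: [0.4821, 0.0067, 0.2271]
eef_rot: [0.0, 1.0, 0.001, 0.0]
wrist_force: [-0.5, 0.7, 1.0]
opening: 0.999
```

Request:
{"api": "move_arm", "payload": {"moves": [{"gripper":0,"x":0,"y":0,"z":0,"roll":0},{"gripper":0,"x":0,"y":0,"z":0,"roll":0},{"gripper":0,"x":0,"y":0,"z":0,"roll":0},{"gripper":0,"x":0,"y":0,"z":0,"roll":0},{"gripper":0,"x":0,"y":0,"z":0,"roll":0}]}}

```text
time_s: 21.55
eef_pos: [0.4827, 0.0063, 0.2284]
eef_rot: [0.0, 1.0, 0.0, 0.001]
wrist_force: [-0.1, -0.4, 6.9]
opening: 0.641
```

Request:
{"api": "move_arm", "payload": {"moves": [{"gripper":0,"x":0,"y":0,"z":-1.5,"roll":0},{"gripper":0,"x":0,"y":0,"z":-2.5,"roll":0},{"gripper":0,"x":0,"y":0,"z":-3,"roll":0},{"gripper":0,"x":0,"y":0,"z":-2,"roll":0},{"gripper":0,"x":0,"y":0,"z":0,"roll":0}]}}

```text
time_s: 22.18
eef_pos: [0.4823, 0.0064, 0.3188]
eef_rot: [0.0, 1.0, 0.0, 0.002]
wrist_force: [-0.1, 0.0, -3.6]
opening: 0.638
```

```bash
python3 -c "
from h import *
heft(24)"
```

```text
23.375 [ 9.100e-02  1.070e-01 -3.473e+00 -3.723e+01 -3.322e+01  4.820e-01
  7.000e-03  3.160e-01  6.370e-01] [0.54  0.457 0.421 0.359 0.338]
```

Request:
{"api": "move_arm", "payload": {"moves": [{"gripper":0,"x":0,"y":0,"z":-3,"roll":0},{"gripper":0,"x":0.1,"y":3,"z":-3,"roll":0},{"gripper":0,"x":0.2,"y":5,"z":0,"roll":0},{"gripper":0,"x":0.2,"y":5,"z":0,"roll":0},{"gripper":0,"x":0.2,"y":5,"z":0,"roll":0}]}}

```text
time_s: 24.0
eef_pos: [0.4888, -0.1749, 0.3769]
eef_rot: [0.0, 1.0, 0.001, 0.0]
wrist_force: [1.0, -0.5, -4.3]
opening: 0.633
```

Request:
{"api": "move_arm", "payload": {"moves": [{"gripper":0,"x":0.2,"y":5,"z":0,"roll":0},{"gripper":0,"x":0.2,"y":2.6,"z":0,"roll":0},{"gripper":0,"x":0,"y":0,"z":3,"roll":0},{"gripper":0,"x":0,"y":0,"z":2,"roll":0},{"gripper":0,"x":0,"y":0,"z":0,"roll":0}]}}

```text
time_s: 24.62
eef_pos: [0.4924, -0.2486, 0.3247]
eef_rot: [-0.002, 1.0, 0.0, -0.002]
wrist_force: [0.2, 0.2, -2.8]
opening: 0.638
```

Run:
```python
from h import *
heft(3)
t=snap('top','t7.png');s=snap('side','s7.png')
a=cv2.resize(t['img'][150:260,240:440],None,fx=2,fy=2);b=cv2.resize(s['img'][150:260,240:440],None,fx=2,fy=2)
cv2.imwrite('pics/c7.png',cv2.cvtColor(np.hstack([a,b]),cv2.COLOR_RGB2BGR))
```

```text
24.775 [  0.167  -0.158  -2.714 -44.208 -33.      0.493  -0.249   0.327   0.638] [0.368 0.262 0.494 0.172 0.199]
```

View pics/c7.png

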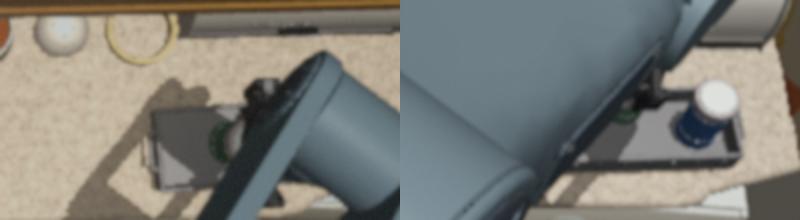

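The blue tin stands well clear to the right, and the green tin is over the caddy's middle. Lowering it.

Request:
{"api": "move_arm", "payload": {"moves": [{"gripper":0,"x":0,"y":0,"z":3,"roll":0},{"gripper":0,"x":0,"y":0,"z":3,"roll":0},{"gripper":0,"x":0,"y":0,"z":1.5,"roll":0},{"gripper":0,"x":0,"y":0,"z":0.5,"roll":0},{"gripper":0,"x":0,"y":0,"z":0,"roll":0}]}}

```text
time_s: 25.5
eef_pos: [0.4933, -0.2497, 0.2474]
eef_rot: [0.0, 1.0, 0.0, 0.0]
wrist_force: [1.1, -0.2, -3.7]
opening: 0.638
```

Request:
{"api": "move_arm", "payload": {"moves": [{"gripper":0,"x":0,"y":0,"z":0.2,"roll":0},{"gripper":0,"x":0,"y":0,"z":0.2,"roll":0},{"gripper":0,"x":0,"y":0,"z":0.1,"roll":0},{"gripper":0,"x":0,"y":0,"z":0.1,"roll":0},{"gripper":0,"x":0,"y":0,"z":0,"roll":0}]}}

```text
time_s: 26.12
eef_pos: [0.4931, -0.2497, 0.2414]
eef_rot: [0.0, 1.0, 0.0, 0.0]
wrist_force: [-1.0, -0.1, 2.8]
opening: 0.64
```

Request:
{"api": "move_arm", "payload": {"moves": [{"gripper":90,"x":0,"y":0,"z":0,"roll":0},{"gripper":90,"x":0,"y":0,"z":0,"roll":0},{"gripper":90,"x":0,"y":0,"z":0,"roll":0},{"gripper":90,"x":0,"y":0,"z":-2,"roll":0},{"gripper":90,"x":0,"y":0,"z":-4,"roll":0}]}}

```text
time_s: 26.75
eef_pos: [0.4923, -0.2489, 0.2995]
eef_rot: [-0.001, 1.0, 0.0, -0.002]
wrist_force: [-0.3, 0.2, -0.7]
opening: 0.899
```

Request:
{"api": "move_arm", "payload": {"moves": [{"gripper":90,"x":0,"y":0,"z":-5,"roll":0},{"gripper":90,"x":0,"y":-3,"z":-4,"roll":0},{"gripper":90,"x":-1,"y":-5,"z":0,"roll":0},{"gripper":90,"x":-1,"y":-5,"z":0,"roll":0},{"gripper":90,"x":-1,"y":-5,"z":0,"roll":0}]}}

```text
time_s: 27.38
eef_pos: [0.4623, -0.0681, 0.3908]
eef_rot: [0.0, 1.0, 0.0, 0.0]
wrist_force: [0.1, -0.3, -0.3]
opening: 0.901
```

Request:
{"api": "move_arm", "payload": {"moves": [{"gripper":90,"x":-1,"y":-5,"z":0,"roll":0},{"gripper":90,"x":-1,"y":-4,"z":0,"roll":0},{"gripper":90,"x":-1,"y":-3,"z":0,"roll":0},{"gripper":90,"x":0,"y":0,"z":0,"roll":0},{"gripper":90,"x":0,"y":0,"z":0,"roll":0}]}}

```text
time_s: 28.0
eef_pos: [0.4329, 0.0502, 0.3908]
eef_rot: [0.0, 1.0, 0.001, 0.0]
wrist_force: [0.2, -0.2, 0.7]
opening: 0.901
```

Run:
```python
from h import *
t=snap('top','t8.png');s=snap('side','s8.png')
a=cv2.resize(t['img'][140:260,70:440],None,fx=2,fy=2);b=cv2.resize(s['img'][130:260,70:440],None,fx=2,fy=2)
cv2.imwrite('pics/c8.png',cv2.cvtColor(np.vstack([a,b]),cv2.COLOR_RGB2BGR))
o=ctrl.get_obs();print(o['eef_pos'],o['wrist_force'])
```

```text
[0.43307493 0.04969037 0.39073458] [-0.43242103 -0.4219021  -0.4354702 ]
```

View pics/c8.png

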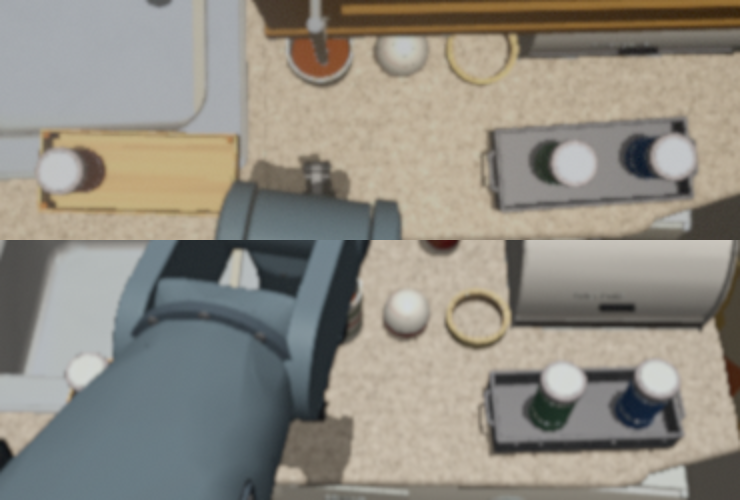

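All three tins stand upright in their boxes, the bystanders haven't moved, and the arm is clear. Handing in.

```bash
python3 -c "
from h import *
print(ctrl.hand_in())"
```

```text
the job is handed in; nothing more can be done
None
```

I weighed all three tins, sorted them into their boxes and handed the job in at about 28 s of the 69 s limit; hand-in reports no verdict.

| Tin | Weight read at the wrist | Box |
|---|---|---|
| Blue | about 424 g | grey caddy |
| Green | about 354 g | grey caddy |
| Red | about 193 g | wooden crate |

- **Weighing:** Single wrist readings were noisy (about 0.4–0.5 N), so each weight is an average of 24. The empty-gripper readings scattered by about 0.2–0.4 N, so I did not correct for them. All three weights are far enough from half full that this does not change the sorting.
- **Placing:** The wrist force showed each tin reach the floor of its box with about 4–9 N before I let go.
- **Last check:** The final pictures show all three tins upright. The mug, timer and tape roll look unmoved, which I judged by eye and did not measure. The gripper is open and clear of everything.
- **What went wrong:** My first move calls were refused because some row fields were missing; nothing moved. The two cameras disagreed by 5–7 mm on the tins' x positions, which was harmless because the jaws close along x.

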